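Dot-punch the brass balance pad

ROBOT

A 6-joint arm with a two-finger parallel gripper is mounted at the origin on the work surface. World frame = base frame: x ahead of the robot, y to its left, z up, the work surface at z = 0. Lengths are in m, angles in rad, forces in N, time in s.
With the tool pointing down it reaches from about 0.4 to 0.925 m from the base axis. Payload 12.5 kg.
Tool frame: the origin (TCP) lies at the very end of the fingers, on their centre line; the grasp point (between the pads) lies 19 mm behind it; z points along the fingers, x is the direction in which the jaws open and shut, and the axes are right-handed (so a half turn about z gives the same grasp; the last joint's range is limited). The gripper opens to 95 mm and grips with 3 to 60 N. Pads are 20 mm wide; open, the fingers measure 119 mm over their backs; the gripper's body (75 mm by 180 mm) begins 59 mm behind the grasp point.
Start: joints at [1.241, 0.491, 1.559, -0, 1.092, -0.106], TCP at [0.139, 0.609, 0.215] pointing down, gripper open.
Joint ranges: [-3.1, 3.1], [-0.84, 2.19], [0.05, 2.79], [-1.13, 4.28], [0.06, 2.93], [-2.69, 2.69]. Speed limits (rad/s): [2.22, 2.22, 2.79, 3.14, 3.14, 3.14].

INTERFACE

Orientations are given as a unit quaternion [x, y, z, w].
In Python, from plant import readout, snapshot, calibration, order gives the robot as it stands.
- The arm moves only by the tool jog_arm, never from a script. Its argument "increments" is a list of rows, each a list of 2 entries, a list of its own where there are three numbers: the shift along the world's x, y, z in units of 40 mm (1.0 is 40 mm), then the turn, a rotation vector about the world's x, y, z in units of 5 degrees (1.0 is 5 degrees). A call has 1 to 12 rows; each row shifts and turns the commanded pose from where the row before left it; what a row does not reach is not made up. A row lasts 1/12 s, in which the tool goes at most 41.7 mm and 7.16 degrees, less where a joint would pass 70% of its speed; a pose out of reach is approached as far as the arm can. A call is refused whole if a number of a shift passes 1 or a number of a turn 1, either way. A call with a gripper value outside its range is refused whole. "hand" is the finger opening in mm, from 0 to 95.1, set as the call begins (left out, the last holds). The fingers move at their own pace and stop on an object; "grip_force" is the grip in N (left out, the last holds). Time passes only in rows, so rows that do not move let the fingers close. It gives the time, the measured TCP pose, the force and the opening at its end, in the units of the state.
- readout.sense(): the state, without advancing time (a new reading comes with each control period).
- snapshot(name): name is "scene" or "top"; returns the picture (480x640x3 uint8, red, green, blue); there is no depth.
- calibration(name): a dict with "fx", "fy", "cx", "cy" (pixels), "R" (3x3) and "t" (3): a world point X has camera coordinates R X + t. Camera axes: x right, y down, z forward; pixel columns grow to the right and rows downward; lengths in m; the calibration is good to about 2 mm. A picture is of the moment at which its call begins. calibration takes no time and is no camera call.
- order.job_done(): hands the job in, once; it reports no verdict.
The state is a dict: "clock": time; "qpos": joint angles; "qvel": joint speeds; "joint_efforts": joint torques, N m; "eef_pos": TCP position; "eef_rot": TCP orientation; "force": force on the tool from outside, world axes, zero at the start; "wrist_torque": the same for the moment, N m; "finger_gap": finger opening in m.
Only numpy, scipy, OpenCV 4.12 (cv2) and the standard library are available. Lean on these libraries where they do the work, as an engineer would, in place of code of your own. Each camera call takes 0.05 s, during which the arm holds its last target. There are 200 camera calls.

TASK

Take the red-handled hand punch and press it squarely and gently onto the middle of the brass pad on the spindle plate, pushing the sprung pad down about two thirds of its travel and holding it a moment. Then lift the punch straight off without sliding it, and set it gently back upright in the middle of the oak block it came from, and let go. Do not let the punch touch any other part of the fixture.

Things in the scene. Friction and masses are not known exactly. Their poses are not given: they have to be found in the camera images.
- punch: Hand punch, red handle, upright on an oak block (a blue-handled one on a like block is a bystander). Round, 112 mm tall, 0.35 kg: steel foot 34 mm diameter, 22 mm high, flat underside; neck 22 mm diameter to 35 mm; red handle 28 mm diameter from 35 to 105 mm; steel cap of that diameter to 112 mm. Origin: centre of the foot's underside; z up along the handle. Grip the handle 85 mm above the origin.
- brass_mark (a point): Centre of the top face of the brass pad, marked with a black cross; it moves down with the pad. The pad is an upright brass disc 44 mm in diameter whose top stands 106 mm above the bench and 24 mm above the plate when up. z points up.
- brass_pad (a joint): How far the brass pad is pressed down, in m: 0 up, 0.015 fully down. A spring returns it: about 3 N starts it moving, 0.8 N more per mm, about 15 N at the end of its travel, where it stops hard. The punch's own weight barely moves it.
- fixture: Geared fixture, fixed: green base 200 x 200 x 50 mm, hand crank low on its -y side (to 202 mm from the centre), steel spindle plate 196 mm diameter on top, upper face 82 mm above the bench, clamped. On it, 60 mm from its centre and 120 degrees apart, three pads of one size: brass (to be pressed), white, dark steel. Origin: centre of the base's underside, on the spindle axis.
- rest: Oak block 90 x 90 x 12 mm, fixed to the bench, on which the red punch stands at the start and must stand again. Origin: centre of its underside; its top is 12 mm higher.
Things that resemble listed ones, but are neither listed nor needed, are in the scene too. What is shaped like the punch but green, orange or pink is not meant.

How it is judged:
By the outcome, as a careful person would: the job done as asked, in the order asked, and still so for the second after the job is handed in, with the robot touching nothing.
It also fails if it takes over 48 s, if anything falls off the work surface, if the arm or the gripper's body presses on something with over 40 N, if the wrist force passes 120 N, or if a joint passes its speed limit or range.

## Working session

There is one attempt and no reset: what is moved stays moved. The work goes in short steps, Python scripts to look and compute and a tool call to move; the robot and the scene stay as the last step left them, time stands still between calls to the robot, and variables do not carry over. Pictures are saved under pics/ and viewed, about 8 in all and at most 12, crops included, and the job is handed in when it is done.

Besides the shell and the picture viewer there is one more tool, called after "Call:" in YAML: its name, and indented under it one key for each argument. jog_arm: Moves the arm, as the interface text tells. Its arguments: {"type":"object","properties":{"increments":{"type":"array","items":{"type":"array"}},"hand":{"type":"number"},"grip_force":{"type":"number"}},"required":["increments"]}

```bash
mkdir -p pics
python3 - <<'E'
from plant import readout, snapshot, calibration
import cv2,numpy as np
for n in("scene","top"):
    im=snapshot(n); cv2.imwrite(f"pics/{n}0.png",im[:,:,::-1])
    c=calibration(n); print(n,c['fx'],c['cx'],c['cy'],np.round(c['R'],3).tolist(),np.round(c['t'],3), 'pos',-np.array(c['R']).T@c['t'])
print(readout.sense())
E
```

```text
scene 561.5949546885853 327.8558363273351 245.68288525079268 [[0.532, 0.847, 0.014], [0.717, -0.442, -0.539], [-0.45, 0.296, -0.842]] [-0.403 -0.323  1.297] pos [ 1.03000634 -0.18514834  0.92450687]
top 597.506464001819 319.6626518185897 235.71878846357762 [[0.022, -1.0, -0.003], [-0.999, -0.022, -0.039], [0.039, 0.004, -0.999]] [0.078 0.568 1.224] pos [0.51814294 0.08593016 1.24499502]
{'clock': 0.1, 'qpos': array([ 1.24141281e+00,  4.91469315e-01,  1.55939488e+00, -3.08683726e-05,
        1.09167349e+00, -1.05602200e-01]), 'qvel': array([ 2.08114911e-04,  7.48497334e-04, -2.10527378e-04,  4.40259372e-04,
       -1.44884384e-03,  5.61883251e-05]), 'joint_efforts': array([ 1.93095409e-03, -6.13619828e+01, -2.58604485e+01,  6.93818950e-02,
        4.70787473e-02, -6.28185035e-05]), 'eef_pos': array([0.13861639, 0.60921706, 0.2141366 ]), 'eef_rot': array([ 7.81634207e-01,  6.23736918e-01, -3.90978339e-04,  2.65693443e-04]), 'force': array([-0.52397171,  0.29387194, -0.00170023]), 'wrist_torque': array([ 0.01115453,  0.05114952, -0.03107354]), 'finger_gap': 0.09485931621486383}
```

View pics/scene0.png

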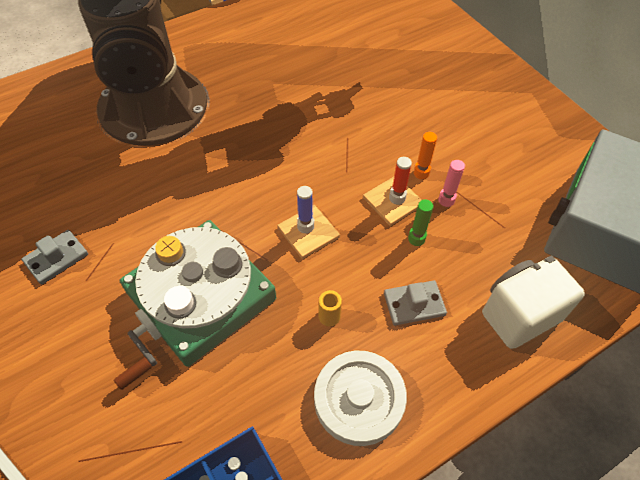

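View pics/top0.png

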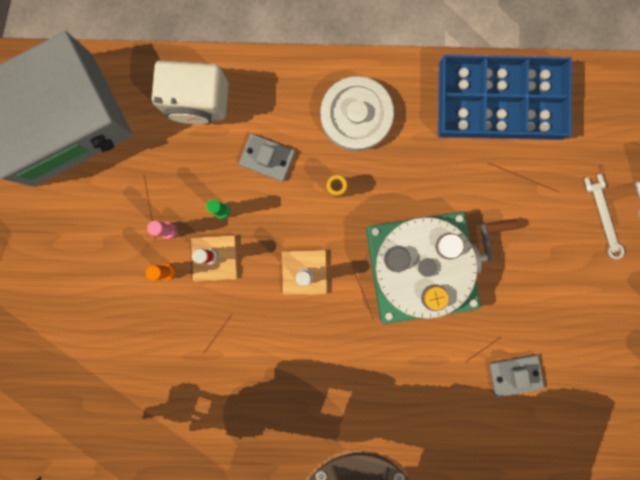

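The scene view shows the red punch at about (401,180) on its block, with the brass cross at (168,246). The top view has the red punch at (205,257), its block at (215,258) and the cross at (436,298). Orange, pink and green look-alikes stand near the punch. Next I'll enlarge both for finer pixel positions.

```bash
cat > h.py <<'E'
import numpy as np,cv2
from plant import readout,snapshot,calibration
def onz(n,u,v,z):
    c=calibration(n);R=np.array(c['R']);t=np.array(c['t'])
    d=R.T@np.array([(u-c['cx'])/c['fx'],(v-c['cy'])/c['fy'],1]);o=-R.T@t
    return o+d*(z-o[2])/d[2]
def proj(n,X):
    c=calibration(n);p=np.array(c['R'])@X+c['t'];return c['fx']*p[0]/p[2]+c['cx'],c['fy']*p[1]/p[2]+c['cy']
def tri(a,b):
    from scipy.optimize import least_squares
    f=lambda X:np.r_[np.subtract(proj('scene',X),a),np.subtract(proj('top',X),b)]
    r=least_squares(f,[.6,.1,.1]);return r.x,np.abs(r.fun).max()
def crop(im,x,y,w,h,k): # zoomed crop with pixel ticks every 10 px
    o=cv2.resize(im[y:y+h,x:x+w],None,fx=k,fy=k,interpolation=cv2.INTER_CUBIC)
    for i in range(-x%10,w,10):
        cv2.line(o,(i*k,0),(i*k,5),(0,0,0));
        if (x+i)%20==0: cv2.putText(o,str(x+i),(i*k-8,16),0,.35,(0,0,0))
    for j in range(-y%10,h,10):
        cv2.line(o,(0,j*k),(5,j*k),(0,0,0))
        if (y+j)%20==0: cv2.putText(o,str(y+j),(6,j*k+4),0,.35,(0,0,0))
    return o
E
python3 - <<'E'
from h import *
s=cv2.imread('pics/scene0.png');t=cv2.imread('pics/top0.png')
a=np.hstack([crop(s,355,145,75,60,5),crop(t,180,225,75,60,5)])
b=np.hstack([crop(s,130,215,75,60,5),crop(t,400,262,75,60,5)])
cv2.imwrite('pics/m1.png',np.vstack([a,b]))
E
```

```text
(no output)
```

View pics/m1.png

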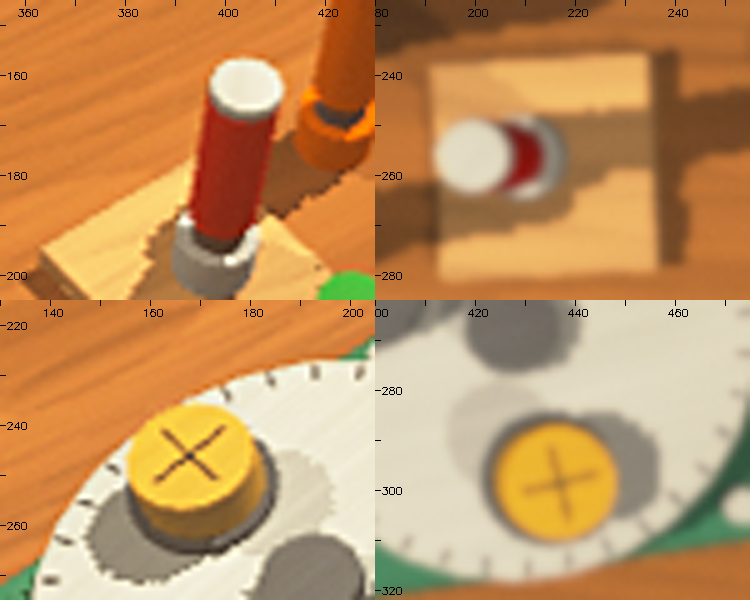

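The crop shows, in the top view, the red punch's cap at (199.3,255.9), the block's centre at (213.6,258.2) and the cross at (436.4,298.0). In the scene view the cross is at (167.5,245.8) and the cap's top is at about (404,161.5).

Run:
```python
from h import *
np.set_printoptions(precision=4,suppress=True)
print('cross',tri((167.5,245.8),(436.4,298)),onz('scene',167.5,245.8,.106),onz('top',436.4,298,.106))
print('cap',tri((404,161.5),(199.3,255.9)),onz('scene',404,161.5,.124),onz('top',199.3,255.9,.124))
c=[(430,67),(651,54),(658,270),(440,281)]
P=[onz('top',180+u/5-75-.4,225+v/5-.4,.012) for u,v in c]
print('block',np.array(P)); P=np.array(P);print(P.mean(0),np.linalg.norm(P-np.roll(P,1,0),axis=1))
# foot in top: arc right edge 567,y 155 ; blue punch & neighbours
for n,(u,v) in dict(blue=(304,277),orange=(153,272),pink=(155,228),green=(214,206)).items(): print(n,onz('top',u,v,.12 if n=='blue' else .112))
```

```text
cross (array([ 0.449 , -0.1331,  0.1076]), np.float64(0.2761827591017436)) [ 0.448  -0.1326  0.106 ] [ 0.4487 -0.1339  0.106 ]
cap (array([0.5192, 0.3155, 0.1261]), np.float64(0.5201719692869347)) [0.5183 0.3177 0.124 ] [0.5187 0.3151 0.124 ]
block [[0.5553 0.3571 0.012 ]
 [0.5626 0.2659 0.012 ]
 [0.4737 0.2606 0.012 ]
 [0.4672 0.3503 0.012 ]]
[0.5147 0.3085 0.012 ] [0.0884 0.0915 0.0891 0.09  ]
blue [0.4834 0.1179 0.12  ]
orange [0.4863 0.4045 0.112 ]
pink [0.5698 0.4034 0.112 ]
green [0.6141 0.2925 0.112 ]
```

Call:
jog_arm:
  increments:
    - [[0.75,-0.58,0],[0,0,0]]
    - [[0.75,-0.58,0],[0,0,0]]
    - [[0.75,-0.58,0],[0,0,0]]
    - [[0.75,-0.58,0],[0,0,0]]
    - [[0.75,-0.58,0],[0,0,0]]
    - [[0.75,-0.58,0],[0,0,0]]
    - [[0.75,-0.58,0],[0,0,0]]
    - [[0.75,-0.58,0],[0,0,0]]
    - [[0.75,-0.58,0],[0,0,0]]
    - [[0.75,-0.58,0],[0,0,0]]
    - [[0.75,-0.58,0],[0,0,0]]
    - [[0.75,-0.58,0],[0,0,0]]
  hand: 60
  grip_force: 25

```text
clock: 1.1
eef_pos: [0.4999, 0.3295, 0.2145]
eef_rot: [0.782, 0.624, -0.0, -0.0]
force: [0.3, 0.7, -0.2]
finger_gap: 0.0601
```

Call:
jog_arm:
  increments:
    - [[0.24,-0.17,0],[0,0,0]]
    - [[0.23,-0.17,0],[0,0,0]]
    - [[0,0,-0.4],[0,0,0]]
    - [[0,0,-0.4],[0,0,0]]
    - [[0,0,-0.4],[0,0,0]]
    - [[0,0,-0.3],[0,0,0]]
    - [[0,0,0],[0,0,0]]
    - [[0,0,0],[0,0,0]]
    - [[0,0,0],[0,0,0]]

```text
clock: 1.85
eef_pos: [0.5174, 0.3181, 0.1554]
eef_rot: [0.781, 0.624, 0.0, 0.0]
force: [-0.4, 0.2, -0.3]
finger_gap: 0.0601
```

Run:
```python
from h import *
s=snapshot('scene')[:,:,::-1];t=snapshot('top')[:,:,::-1]
x=readout.sense()['eef_pos'];print(x,proj('scene',x),proj('top',x))
cv2.imwrite('pics/m2.png',np.hstack([crop(s,340,85,90,130,4),crop(t,160,190,100,130,4)]))
```

```text
[0.51762491 0.31786014 0.15563024] (np.float64(406.04772693682094), np.float64(149.72945494142948)) (np.float64(194.25339910408917), np.float64(256.34981774983623))
```

View pics/m2.png

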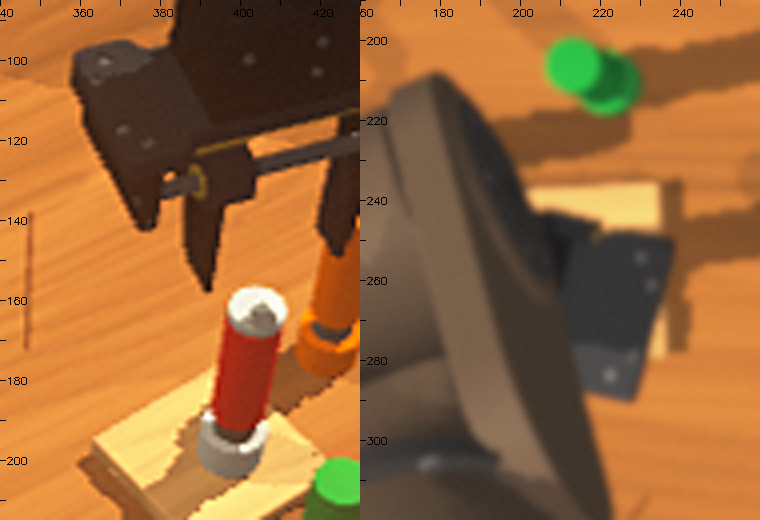

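The fingertips are at about (391,158) and (424,148) in the scene view. They straddle the punch, whose cap is at (404,162), so I'll go down.

Call:
jog_arm:
  increments:
    - [[0.03,-0.05,-0.3],[0,0,0]]
    - [[0,0,-0.3],[0,0,0]]
    - [[0,0,-0.3],[0,0,0]]
    - [[0,0,-0.3],[0,0,0]]
    - [[0,0,-0.3],[0,0,0]]
    - [[0,0,-0.3],[0,0,0]]
    - [[0,0,-0.14],[0,0,0]]
    - [[0,0,0],[0,0,0]]
    - [[0,0,0],[0,0,0]]
    - [[0,0,0],[0,0,0]]

```text
clock: 2.78
eef_pos: [0.519, 0.3156, 0.0776]
eef_rot: [0.782, 0.624, 0.0, 0.0]
force: [0.0, 0.7, 1.1]
finger_gap: 0.0598
```

Call:
jog_arm:
  increments:
    - [[0,0,0],[0,0,0]]
    - [[0,0,0],[0,0,0]]
    - [[0,0,0],[0,0,0]]
    - [[0,0,0],[0,0,0]]
    - [[0,0,0],[0,0,0]]
    - [[0,0,0],[0,0,0]]
    - [[0,0,0],[0,0,0]]
    - [[0,0,0],[0,0,0]]
    - [[0,0,0],[0,0,0]]
    - [[0,0,0],[0,0,0]]
  hand: 15
  grip_force: 30

```text
clock: 3.62
eef_pos: [0.5188, 0.3155, 0.0772]
eef_rot: [0.782, 0.624, 0.0, 0.0]
force: [-0.1, 0.1, 3.3]
finger_gap: 0.0276
```

Call:
jog_arm:
  increments:
    - [[0,0,0.15],[0,0,0]]
    - [[0,0,0.3],[0,0,0]]
    - [[0,0,0.4],[0,0,0]]
    - [[0,0,0.4],[0,0,0]]
    - [[0,0,0.5],[0,0,0]]
    - [[0,0,0.5],[0,0,0]]
    - [[0,0,0.5],[0,0,0]]
    - [[0,0,0.5],[0,0,0]]
    - [[0,0,0.4],[0,0,0]]
    - [[0,0,0.3],[0,0,0]]
    - [[0,0,0],[0,0,0]]
    - [[0,0,0],[0,0,0]]

```text
clock: 4.62
eef_pos: [0.5185, 0.3154, 0.2357]
eef_rot: [0.782, 0.624, 0.0, 0.0]
force: [-0.2, -0.1, -3.5]
finger_gap: 0.0276
```

Call:
jog_arm:
  increments:
    - [[-0.05,-0.4,0],[0,0,0]]
    - [[-0.15,-0.9,0],[0,0,0]]
    - [[-0.15,-0.9,0],[0,0,0]]
    - [[-0.15,-0.9,0],[0,0,0]]
    - [[-0.15,-0.9,0],[0,0,0]]
    - [[-0.15,-0.9,0],[0,0,0]]
    - [[-0.15,-0.9,0],[0,0,0]]
    - [[-0.15,-0.9,0],[0,0,0]]
    - [[-0.15,-0.9,0],[0,0,0]]
    - [[-0.15,-0.9,0],[0,0,0]]
    - [[-0.15,-0.9,0],[0,0,0]]
    - [[-0.15,-0.9,0],[0,0,0]]

```text
clock: 5.62
eef_pos: [0.4491, -0.0983, 0.2343]
eef_rot: [0.782, 0.624, -0.0, -0.001]
force: [0.9, -0.2, -2.7]
finger_gap: 0.0279
```

Call:
jog_arm:
  increments:
    - [[-0.05,-0.6,0],[0,0,0]]
    - [[0,-0.33,0],[0,0,0]]
    - [[0,0,0],[0,0,0]]
    - [[0,0,0],[0,0,0]]
    - [[0,0,0],[0,0,0]]
    - [[0,0,0],[0,0,0]]

```text
clock: 6.12
eef_pos: [0.4484, -0.1329, 0.2348]
eef_rot: [0.781, 0.624, -0.0, -0.0]
force: [-0.7, -0.2, -2.6]
finger_gap: 0.0279
```

Call:
jog_arm:
  increments:
    - [[0,0,-0.3],[0,0,0]]
    - [[0,0,-0.3],[0,0,0]]
    - [[0,0,-0.3],[0,0,0]]
    - [[0,0,-0.2],[0,0,0]]
    - [[0,0,-0.15],[0,0,0]]
    - [[0,0,0],[0,0,0]]
    - [[0,0,0],[0,0,0]]
    - [[0,0,0],[0,0,0]]
    - [[0,0,0],[0,0,0]]

```text
clock: 6.87
eef_pos: [0.4489, -0.1338, 0.1856]
eef_rot: [0.782, 0.624, 0.0, 0.0]
force: [-0.3, 0.9, -2.8]
finger_gap: 0.0278
```

Run:
```python
from h import *
s=snapshot('scene')[:,:,::-1];t=snapshot('top')[:,:,::-1]
x=readout.sense()['eef_pos'];print(x)
a=np.hstack([crop(s,130,200,75,80,5),crop(t,400,262,75,80,5)])
cv2.imwrite('pics/m3.png',a)
# predicted outlines, foot bottom & top circle extents
for z in(.106,x[2]-.0652,x[2]-.0432): print(round(z,3),proj('scene',[x[0],x[1],z]),proj('top',[x[0],x[1],z]))
```

```text
[ 0.44883851 -0.13384704  0.18546133]
0.106 (np.float64(167.0098532990358), np.float64(246.4497750331496)) (np.float64(436.3485196270842), np.float64(297.9249512208345))
0.12 (np.float64(165.10056803269873), np.float64(241.93806862756546)) (np.float64(437.8101506717112), np.float64(298.4217904985587))
0.142 (np.float64(162.0590984417184), np.float64(234.75097192810708)) (np.float64(440.13929226570633), np.float64(299.2135149433369))
```

View pics/m3.png

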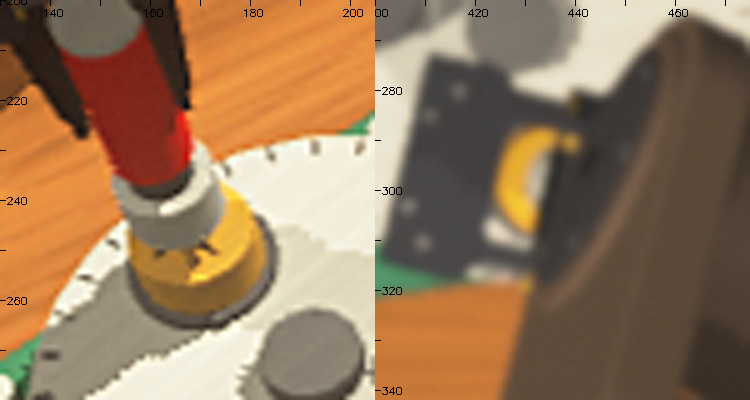

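The punch hangs over the pad in the scene view, its foot at about (164,238) and low edge at row 249, matching the prediction. I'll check for tilt by overlaying the predicted upright outline.

```bash
cat >> h.py <<'E'
def overlay(n,im,x,y,w,h,k,px,py,z0,extra=()):
    o=crop(im,x,y,w,h,k)
    a=np.linspace(0,2*np.pi,60)
    for zz,r in [(0,.017),(.022,.017),(.035,.014),(.105,.014),(.112,.014)]+list(extra):
        p=np.array([proj(n,[px+r*np.cos(q),py+r*np.sin(q),z0+zz]) for q in a])
        p=((p-[x,y]+.5)*k).astype(np.int32)
        cv2.polylines(o,[p],True,(255,0,255),1)
    return o
E
python3 - <<'E'
from h import *
s=np.ascontiguousarray(snapshot('scene')[:,:,::-1])
x=readout.sense()['eef_pos']
cv2.imwrite('pics/m4.png',overlay('scene',s,120,175,80,85,7,x[0],x[1],x[2]-.0652,[(.106-(x[2]-.0652),.022)]))
E
```

```text
(no output)
```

View pics/m4.png

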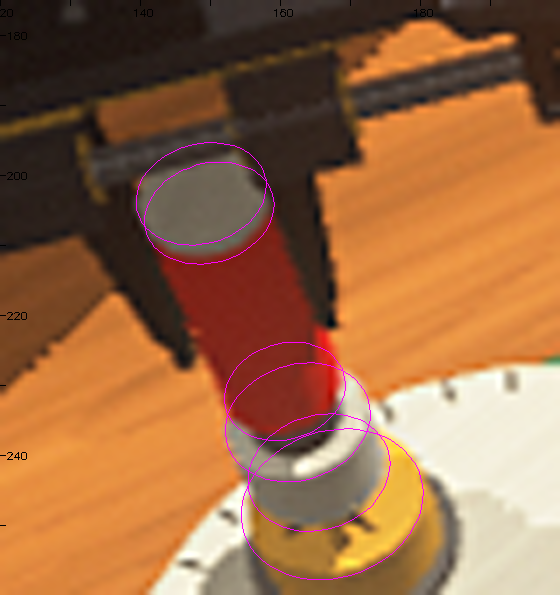

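The overlay fits the cap (137–273 px in the crop) and the foot, so the punch is upright and centred within about 1 px. I'll raise the grip and go down slowly.

Call:
jog_arm:
  increments:
    - [[0,0.01,0],[0,0,0]]
    - [[0,0,-0.06],[0,0,0]]
    - [[0,0,-0.06],[0,0,0]]
    - [[0,0,-0.06],[0,0,0]]
    - [[0,0,-0.05],[0,0,0]]
    - [[0,0,-0.04],[0,0,0]]
    - [[0,0,-0.03],[0,0,0]]
    - [[0,0,0],[0,0,0]]
    - [[0,0,0],[0,0,0]]
    - [[0,0,0],[0,0,0]]
  grip_force: 50

```text
clock: 7.85
eef_pos: [0.4487, -0.1334, 0.1731]
eef_rot: [0.782, 0.624, 0.0, -0.0]
force: [0.3, 0.1, -2.4]
finger_gap: 0.0273
```

Call:
jog_arm:
  increments:
    - [[0,0,-0.025],[0,0,0]]
    - [[0,0,-0.025],[0,0,0]]
    - [[0,0,-0.025],[0,0,0]]
    - [[0,0,-0.025],[0,0,0]]
    - [[0,0,-0.025],[0,0,0]]
    - [[0,0,0],[0,0,0]]
    - [[0,0,0],[0,0,0]]
    - [[0,0,0],[0,0,0]]

```text
clock: 8.52
eef_pos: [0.4488, -0.1334, 0.1682]
eef_rot: [0.782, 0.624, 0.0, 0.0]
force: [-0.2, 0.8, 1.6]
finger_gap: 0.0273
```

Call:
jog_arm:
  increments:
    - [[0,0,-0.025],[0,0,0]]
    - [[0,0,-0.025],[0,0,0]]
    - [[0,0,-0.025],[0,0,0]]
    - [[0,0,-0.025],[0,0,0]]
    - [[0,0,-0.025],[0,0,0]]
    - [[0,0,-0.025],[0,0,0]]
    - [[0,0,-0.02],[0,0,0]]
    - [[0,0,0],[0,0,0]]
    - [[0,0,0],[0,0,0]]
    - [[0,0,0],[0,0,0]]

```text
clock: 9.35
eef_pos: [0.4488, -0.1334, 0.1615]
eef_rot: [0.782, 0.624, 0.0, 0.0]
force: [-1.0, 1.3, 7.8]
finger_gap: 0.0274
```

Run:
```python
from h import *
f=[]
for i in range(6):
    s=snapshot('scene')[:,:,::-1]; r=readout.sense(); f.append(r['force'][2])
print(np.round(f,2),r['eef_pos'],r['wrist_torque'])
s=np.ascontiguousarray(s)
x=r['eef_pos'];z=x[2]-.0652
cv2.imwrite('pics/m5.png',overlay('scene',s,120,175,80,85,7,x[0],x[1],z,[(0,.022)]))
```

```text
[6.92 8.28 7.41 8.57 8.16 7.68] [ 0.44883305 -0.13343073  0.16149717] [ 0.14999919  0.21681661 -0.00069595]
```

View pics/m5.png

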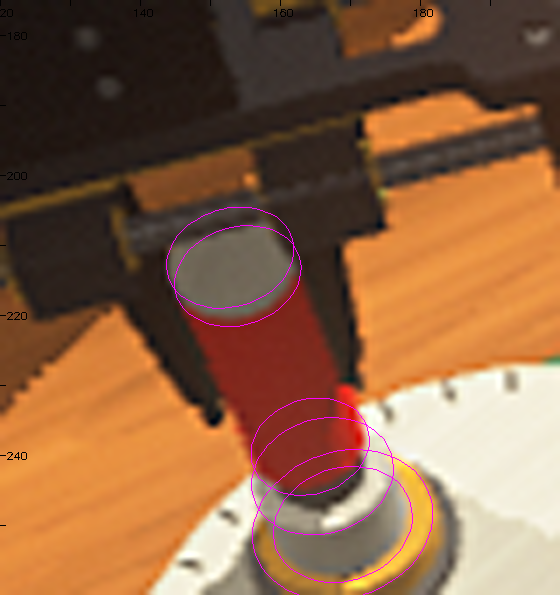

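The pad is down: the net push is about 7.8 + 3 ≈ 10.8 N, so about 9.8 mm. The foot (258–412 px in the crop) sits inside the brass rim (252–443 px), concentric to about 1 px. I'll hold, then lift straight up.

Call:
jog_arm:
  increments:
    - [[0,0,0],[0,0,0]]
    - [[0,0,0],[0,0,0]]
    - [[0,0,0],[0,0,0]]
    - [[0,0,0],[0,0,0]]
    - [[0,0,0],[0,0,0]]
    - [[0,0,0],[0,0,0]]
    - [[0,0,0],[0,0,0]]
    - [[0,0,0],[0,0,0]]
    - [[0,0,0],[0,0,0]]
    - [[0,0,0],[0,0,0]]

```text
clock: 10.48
eef_pos: [0.4489, -0.1334, 0.1615]
eef_rot: [0.782, 0.624, 0.0, 0.0]
force: [-1.6, 0.4, 7.2]
finger_gap: 0.0275
```

Call:
jog_arm:
  increments:
    - [[0,0,0.03],[0,0,0]]
    - [[0,0,0.04],[0,0,0]]
    - [[0,0,0.04],[0,0,0]]
    - [[0,0,0.04],[0,0,0]]
    - [[0,0,0.04],[0,0,0]]
    - [[0,0,0.04],[0,0,0]]
    - [[0,0,0.05],[0,0,0]]
    - [[0,0,0.1],[0,0,0]]
    - [[0,0,0.2],[0,0,0]]
    - [[0,0,0.4],[0,0,0]]
    - [[0,0,0.5],[0,0,0]]
    - [[0,0,0.4],[0,0,0]]

```text
clock: 11.48
eef_pos: [0.4486, -0.1333, 0.2379]
eef_rot: [0.782, 0.624, 0.0, -0.0]
force: [-0.8, 0.1, -3.4]
finger_gap: 0.0276
```

Call:
jog_arm:
  increments:
    - [[0,0,0],[0,0,0]]
    - [[0,0,0],[0,0,0]]
    - [[0,0,0],[0,0,0]]

```text
clock: 11.73
eef_pos: [0.4482, -0.1331, 0.2357]
eef_rot: [0.782, 0.624, -0.0, -0.001]
force: [-0.5, -0.3, -2.9]
finger_gap: 0.0273
```

Call:
jog_arm:
  increments:
    - [[0.05,0.4,0],[0,0,0]]
    - [[0.15,0.9,0],[0,0,0]]
    - [[0.15,0.9,0],[0,0,0]]
    - [[0.15,0.9,0],[0,0,0]]
    - [[0.15,0.9,0],[0,0,0]]
    - [[0.15,0.9,0],[0,0,0]]
    - [[0.15,0.9,0],[0,0,0]]
    - [[0.15,0.9,0],[0,0,0]]
    - [[0.15,0.9,0],[0,0,0]]
    - [[0.15,0.9,0],[0,0,0]]
    - [[0.15,0.9,0],[0,0,0]]
    - [[0.1,0.8,0],[0,0,0]]

```text
clock: 12.73
eef_pos: [0.5144, 0.2768, 0.2349]
eef_rot: [0.782, 0.624, -0.001, -0.0]
force: [-0.0, -0.6, -2.9]
finger_gap: 0.0275
```

Call:
jog_arm:
  increments:
    - [[0.01,0.5,0],[0,0,0]]
    - [[0,0.34,0],[0,0,0]]
    - [[0,0,-0.5],[0,0,0]]
    - [[0,0,-0.6],[0,0,0]]
    - [[0,0,-0.6],[0,0,0]]
    - [[0,0,-0.6],[0,0,0]]
    - [[0,0,-0.5],[0,0,0]]
    - [[0,0,-0.4],[0,0,0]]
    - [[0,0,-0.2],[0,0,0]]
    - [[0,0,0],[0,0,0]]
    - [[0,0,0],[0,0,0]]
    - [[0,0,0],[0,0,0]]

```text
clock: 13.73
eef_pos: [0.5155, 0.3083, 0.1013]
eef_rot: [0.782, 0.624, 0.001, 0.0]
force: [0.1, 1.0, -2.6]
finger_gap: 0.0273
```

Run:
```python
from h import *
s=np.ascontiguousarray(snapshot('scene')[:,:,::-1]);r=readout.sense();x=r['eef_pos'];print(x,r['force'])
o=overlay('scene',s,350,145,90,85,7,x[0],x[1],x[2]-.0652)
P=np.array([[0.5553,0.3571,0.012],[0.5626,0.2659,.012],[0.4737,0.2606,.012],[0.4672,0.3503,.012]])
p=np.array([proj('scene',q) for q in P]);cv2.polylines(o,[((p-[350,145]+.5)*7).astype(np.int32)],True,(255,0,255),1)
cv2.imwrite('pics/m6.png',o)
```

```text
[0.51555843 0.30833852 0.10151175] [-0.20032599  0.33884883 -3.48442936]
```

View pics/m6.png

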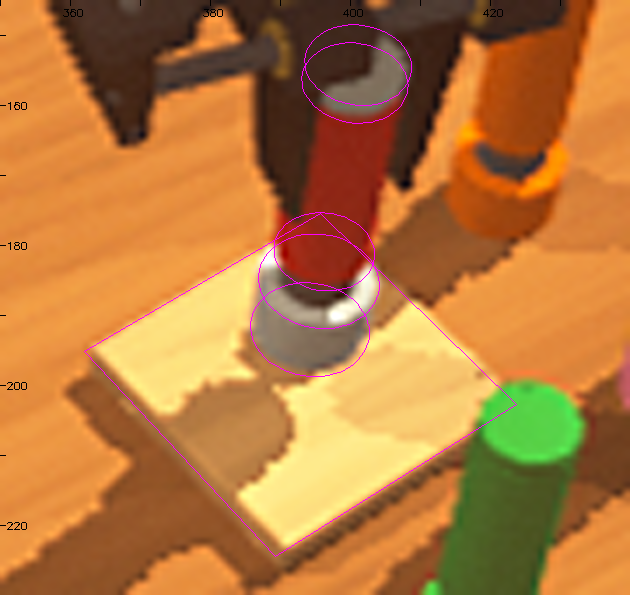

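The block outline matches within about 1 px (corners at crop (86,350), (320,213), (516,404) and (276,556)). The punch is upright, with its foot at (394,192), so I'll lower it slowly.

Call:
jog_arm:
  increments:
    - [[-0.02,0,-0.1],[0,0,0]]
    - [[0,0,-0.12],[0,0,0]]
    - [[0,0,-0.12],[0,0,0]]
    - [[0,0,-0.08],[0,0,0]]
    - [[0,0,-0.06],[0,0,0]]
    - [[0,0,-0.04],[0,0,0]]
    - [[0,0,-0.02],[0,0,0]]
    - [[0,0,-0.02],[0,0,0]]
    - [[0,0,0],[0,0,0]]
    - [[0,0,0],[0,0,0]]
    - [[0,0,0],[0,0,0]]

```text
clock: 14.7
eef_pos: [0.5143, 0.3083, 0.0782]
eef_rot: [0.782, 0.624, 0.0, 0.0]
force: [-0.2, 0.8, -3.1]
finger_gap: 0.0276
```

Call:
jog_arm:
  increments:
    - [[0,0,-0.015],[0,0,0]]
    - [[0,0,0],[0,0,0]]
    - [[0,0,-0.01],[0,0,0]]
    - [[0,0,0],[0,0,0]]
    - [[0,0,0],[0,0,0]]
    - [[0,0,0],[0,0,0]]

```text
clock: 15.2
eef_pos: [0.5143, 0.3082, 0.0772]
eef_rot: [0.782, 0.624, 0.0, 0.0]
force: [-0.7, -0.1, 0.5]
finger_gap: 0.0274
```

It's seated: the reading rose from -3.1 to +0.5 N. Releasing now.

Call:
jog_arm:
  increments:
    - [[0,0,0],[0,0,0]]
    - [[0,0,0],[0,0,0]]
    - [[0,0,0],[0,0,0]]
    - [[0,0,0],[0,0,0]]
    - [[0,0,0],[0,0,0]]
    - [[0,0,0],[0,0,0]]
    - [[0,0,0],[0,0,0]]
  hand: 60

```text
clock: 15.78
eef_pos: [0.5143, 0.3082, 0.077]
eef_rot: [0.782, 0.624, 0.0, -0.0]
force: [-0.3, -0.4, -0.4]
finger_gap: 0.0597
```

Call:
jog_arm:
  increments:
    - [[0,0,0.15],[0,0,0]]
    - [[0,0,0.3],[0,0,0]]
    - [[0,0,0.4],[0,0,0]]
    - [[0,0,0.5],[0,0,0]]
    - [[0,0,0.6],[0,0,0]]
    - [[0,0,0.6],[0,0,0]]
    - [[0,0,0.6],[0,0,0]]
    - [[0,0,0.5],[0,0,0]]
    - [[0,0,0.3],[0,0,0]]
    - [[0,0,0],[0,0,0]]
    - [[0,0,0],[0,0,0]]

```text
clock: 16.7
eef_pos: [0.5143, 0.3082, 0.236]
eef_rot: [0.782, 0.624, 0.001, 0.0]
force: [-0.2, -0.7, 0.5]
finger_gap: 0.0598
```

Run:
```python
from h import *
s=np.ascontiguousarray(snapshot('scene')[:,:,::-1]);r=readout.sense();x=r['eef_pos'];print(x,r['force'],r['finger_gap'])
o=overlay('scene',s,350,145,80,85,5,.5147,.3085,.012)
cv2.imwrite('pics/m7.png',np.hstack([o,crop(s,130,215,75,85,5)]))
```

```text
[0.51399041 0.30810654 0.23502076] [-0.4539442   0.48265071 -0.34448276] 0.06006567939154814
```

View pics/m7.png

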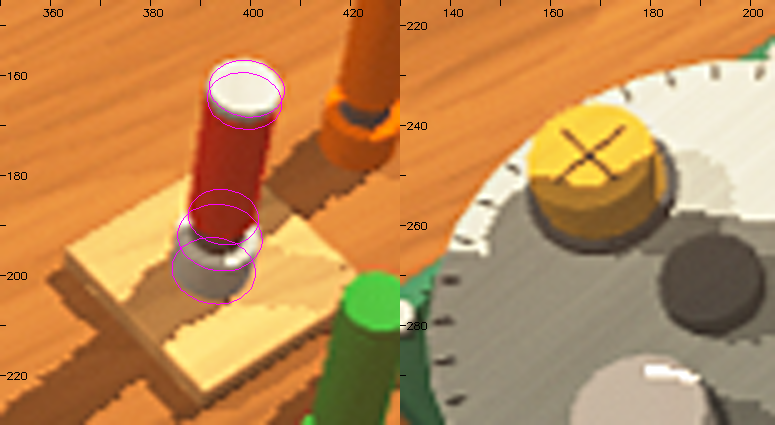

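The punch stands upright at the block's centre, its foot at (392,198) and cap at (399,163), with the gripper clear. The pad is back up, its cross at (167.5,246).

```bash
python3 -c "
from plant import order
print(order.job_done())"
```

```text
the job is handed in; nothing more can be done
None
```

I pressed the red punch onto the brass pad, set it back on its oak block and handed the job in at about 17 s of the 48 s allowed. The hand-in gave no verdict.

- **Press:** I gripped the punch at about 85 mm and pressed with about 10.8 N, which by the spring figures is roughly 9.8 mm of the 15 mm travel. I held it for over 1 s and lifted straight off.
- **Position on the pad:** the foot was centred on the cross within about 1 px, or 1–2 mm. My two camera estimates of the cross agreed to about 1.5 mm.
- **Return:** the punch was set down slowly at the measured centre of the block, about 8 mm from where it first stood, and released.
- **Last checks:** the final picture shows the punch upright at the block's centre, the pad back up, and the gripper open and about 11 cm above the top of the punch. No check failed.

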